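Find the fuller token tin

TASK

Lift the lid of the wooden token box on the laundry counter until it leans back on its stop, and leave it open: inside stand two closed tins that look alike, one nearly full of machine tokens, the other nearly empty. Lift the left tin (as the robot sees it) clear above the box and set it back in its own compartment, then lift the right tin clear above the box likewise, to feel which is heavier. Finish while holding the heavier tin upright in the gripper about 15 to 20 cm above the middle of the small tray, without setting it down or letting go, with the lighter tin standing in its own compartment; keep both tins upright throughout and leave the mug, tissue box, glass jar, brush and clothes peg where they are.

Things in the scene. Friction and masses are not known exactly. Their poses are not given: they have to be found in the camera images.
- token_box: heavy wooden box fixed to the counter, 160 (its x) x 300 (its y) x 95 mm high, walls and floor 6 mm, covered by the lid at the start. Origin: centre of its underside on the counter; its x points away from the robot to the hinge side, y to the left, z up; it may be turned up to 0.3 rad. A 34 mm high, 4 mm thick divider on the inner floor at y = 0 parts it into a left and a right compartment
- lid (a joint): angle of the box's wooden lid (160 x 300 x 8 mm, 0.25 kg): 0 = closed and level, grows as its near edge rises, 1.75 rad = leaning back on its stop. The hinge line runs along the box's y at the far (+x) upper rim; the lid falls shut if let go before upright, and falls back to the stop once well past upright (its balance lies at about 1.5 rad)
- lid_hinge (a point): middle of the hinge line, at box x +80 mm, y 0, 95.5 mm above the counter; fixed to the lid, its axes turn with the lid (equal to the box's axes when closed)
- lid_handle (a point): middle of the lid's bar handle: a round steel bar 10 mm thick and 110 mm long, along the box's y, on two posts, its axis 40 mm above the lid's upper face; with the lid closed it is 142 mm nearer the robot than the hinge line and 48 mm above it. It turns with the lid
- place_left (a point): middle of the left (+y) compartment on its inner floor, 6 mm above the counter, at box x -12, y +72 mm; axes as the box
- place_right (a point): middle of the right (-y) compartment on its inner floor, 6 mm above the counter, at box x -12, y -72 mm; axes as the box
- tin_left: closed round metal tin, 50 mm diameter (51 mm at the band of its cap, which spans 69 to 80 mm above its underside), 80 mm tall, about 0.2 to 0.65 kg in all with the tokens loose inside; looks exactly like the other one. Origin: centre of its underside, z up along its axis. It starts standing in the left compartment, within 6 mm of its middle; either tin may be the heavier, by at least 200 g (the inside cannot be seen)
- tin_right: closed round metal tin, 50 mm diameter (51 mm at the band of its cap, which spans 69 to 80 mm above its underside), 80 mm tall, about 0.2 to 0.65 kg in all with the tokens loose inside; looks exactly like the other one. Origin: centre of its underside, z up along its axis. It starts standing in the right compartment, within 6 mm of its middle; either tin may be the heavier, by at least 200 g (the inside cannot be seen)
- tray: small light-wood tray fixed to the counter to the right of the box, 140 (x) x 160 (y) mm, rim 16 mm high and 7 mm thick. Origin: centre of its underside
- peg_jar: bystander: glass jar with metal cap, 80 mm diameter, 100 mm tall, beyond the right end of the box; origin at its underside
- mug: bystander: white mug, 80 mm diameter, 90 mm tall, left of the box; origin at its underside
- brush: bystander: hand brush with a grey head and a handle, about 200 mm long, lying behind the tray; origin under its middle
- tissue_box: bystander: light wooden tissue box 110 x 200 x 70 mm, left of the box; origin at its underside
- clothes_peg: bystander: small wooden clothes peg 75 mm long, lying between the robot and the box; origin at its underside
Not all that is in view belongs to the job. There is more than one size of the tray; the job needs the larger.

How it is judged:
On the way, in this order (a step that is already met when the one before it is completed fails the run):
1. the lid rests back on its stop (value of joint lid above 1.66 rad), for 0.2 s.
2. the left tin is held clear above the box while the right one stands in its compartment (z of tin_left in the frame of token_box above 0.085 m and contact force between tin_left and the fingers above 0.5 N and z of tin_right in the frame of token_box below 0.016 m and y of tin_right in the frame of token_box below -0.02 m and horizontal distance between tin_right and token_box below 0.15 m and angle between tin_right's own z axis and vertical below 0.2 rad and value of joint lid above 1.66 rad), for 0.2 s.
3. the right tin is held clear above the box while the left one stands back in its compartment (z of tin_right in the frame of token_box above 0.085 m and contact force between tin_right and the fingers above 0.5 N and z of tin_left in the frame of token_box below 0.016 m and y of tin_left in the frame of token_box above 0.02 m and horizontal distance between tin_left and token_box below 0.15 m and angle between tin_left's own z axis and vertical below 0.2 rad and value of joint lid above 1.66 rad), for 0.2 s.
At the end, for the whole second after the job is handed in: Heavier tin (full token stack inside) gripped, upright within 0.35 rad, still, its underside over 100 mm up, within 70 mm sideways of the tray's centre, clear of tray and box; lighter tin upright on the floor of its own compartment, not touched; lid open beyond 1.66 rad (value of joint lid above 1.66 rad and ((height (world z) of tin_left above 0.1 m and horizontal distance between tin_left and tray below 0.07 m and angle between tin_left's own z axis and vertical below 0.35 rad and linear speed of tin_left below 0.03 m/s and contact force between tin_left and the fingers above 0.5 N and distance between tin_left and stack_full_c0 below 0.045 m and contact force between tin_left and tray below 0.05 N and contact force between tin_left and token_box below 0.05 N and contact force between tin_right and the fingers below 0.05 N and z of tin_right in the frame of token_box below 0.016 m and y of tin_right in the frame of token_box below -0.02 m and horizontal distance between tin_right and token_box below 0.15 m and angle between tin_right's own z axis and vertical below 0.2 rad) or (height (world z) of tin_right above 0.1 m and horizontal distance between tin_right and tray below 0.07 m and angle between tin_right's own z axis and vertical below 0.35 rad and linear speed of tin_right below 0.03 m/s and contact force between tin_right and the fingers above 0.5 N and distance between tin_right and stack_full_c0 below 0.045 m and contact force between tin_right and tray below 0.05 N and contact force between tin_right and token_box below 0.05 N and contact force between tin_left and the fingers below 0.05 N and z of tin_left in the frame of token_box below 0.016 m and y of tin_left in the frame of token_box above 0.02 m and horizontal distance between tin_left and token_box below 0.15 m and angle between tin_left's own z axis and vertical below 0.2 rad))); the arm keeps its last pose, push and grip.
It fails at once if a tin is tipped by more than 0.7 rad (angle between any of tin_left, tin_right's own z axis and vertical above 0.7 rad).
It fails at once if a bystander is moved by more than 40 mm (distance of any of peg_jar, mug, brush, tissue_box, clothes_peg from where it was at the start of the episode above 0.04 m).
It also fails if it takes over 72 s, if anything falls off the work surface, if the arm or the gripper's body presses on something with over 40 N, if the wrist force passes 120 N, or if a joint passes its speed limit or range.

ROBOT

A 6-joint arm with a two-finger parallel gripper is mounted at the origin on the work surface. World frame = base frame: x ahead of the robot, y to its left, z up, the work surface at z = 0. Lengths are in m, angles in rad, forces in N, time in s.
With the tool pointing down it reaches from about 0.425 to 0.95 m from the base axis. Payload 3.5 kg.
Tool frame: the origin (TCP) lies midway between the tips of the shut fingers; the grasp point (between the pads) lies 19 mm behind it; z points along the fingers, y is the line along which they close (so a half turn about z gives the same grasp; the last joint's range is limited). The gripper opens to 85 mm and grips with 20 to 120 N. Pads are 22 mm wide; open, the fingers measure 114 mm over their backs; the gripper's body (76 mm by 85 mm) begins 54 mm behind the grasp point. The pads swing forward as they close: fully open they stand 13 mm farther back than shut.
Start: joints at [-1.354, 0.286, 1.577, -0, 1.279, -0.15], TCP at [0.242, -0.63, 0.231] pointing down, gripper open.
Joint ranges: [-2.77, 2.77], [-0.9, 2.22], [0.21, 2.48], [-1.53, 4.67], [0.24, 2.81], [-2.84, 2.84]. Speed limits (rad/s): [2.79, 2.79, 3.14, 3.14, 3.14, 3.14].

INTERFACE

Orientations are given as a unit quaternion [x, y, z, w].
In Python, from plant import * gives the robot as it stands.
- The arm moves only by the tool move_arm, never from a script. Its argument "moves" is a list of rows, each a list of 3 entries, a list of its own where there are three numbers: the opening, from 0 (shut) to 1 (fully open), then the shift along the tool's x, y, z in m, then the turn, a rotation vector about the tool's x, y, z in rad. A call has exactly 10 rows; each row shifts and turns the commanded pose from where the row before left it, along the tool's axes as they then stand; what a row does not reach is not made up. A row lasts 1/12 s, in which the tool goes at most 41.7 mm and 7.16 degrees, less where a joint would pass 70% of its speed; a pose out of reach is approached as far as the arm can. A call is refused whole if a number of a shift passes 0.0417 or a number of a turn 0.125, either way. A call with a gripper value outside its range is refused whole. The fingers move at their own pace and stop on an object; "grip_force" is the grip in N (left out, the last holds). Time passes only in rows, so rows that do not move let the fingers close, or fill a call up. It gives the time, the measured TCP pose, the force, the opening and the grip force at its end, in the units of the state.
- get_state(): the state, without advancing time (a new reading comes with each control period).
- read_camera(name): name is "scene" or "top" or "wrist"; returns the picture (480x640x3 uint8, red, green, blue); there is no depth.
- camera_params(name): a dict with "fx", "fy", "cx", "cy" (pixels), "rvec" (rotation vector, rad) and "tvec" (3), from world to camera coordinates, as OpenCV has them; the wrist camera has in their place "tool_from_camera" (4x4, takes a point from camera to tool coordinates, whose origin is the TCP and whose axes are the flange's). Camera axes: x right, y down, z forward; pixel columns grow to the right and rows downward; lengths in m; the calibration is good to about 2 mm. A picture is of the moment at which its call begins: read the wrist's pose just before it. camera_params takes no time and is no camera call.
- sign_off(): hands the job in; it is judged then, once.
The state is a dict: "time": time; "qpos": joint angles; "dq": joint speeds; "joint_efforts": joint torques, N m; "eef_pos": TCP position; "tcp_rot": TCP orientation; "contact_force": force on the tool from outside, world axes, zero at the start; "wrist_torque": the same for the moment, N m; "opening": opening from 0.0 (shut) to 1.0 (fully open); "finger_force": force on a finger pad.
Only numpy, scipy, OpenCV 4.12 (cv2) and the standard library are available. Lean on these libraries where they do the work, as an engineer would, in place of code of your own. Each camera call takes 0.05 s, during which the arm holds its last target. There are 200 camera calls.

## Working session

There is one attempt and no reset: what is moved stays moved. The work goes in short steps, Python scripts to look and compute and a tool call to move; the robot and the scene stay as the last step left them, time stands still between calls to the robot, and variables do not carry over. Pictures are saved under pics/ and viewed, at most 10 in all, crops included, and the job is handed in when it is done.

Besides the shell and the picture viewer there is one more tool, called after "Emit:" by a JSON object that holds its "name" and its "arguments". move_arm: Moves the arm, as the interface text tells. Its arguments: {"type":"object","properties":{"moves":{"type":"array"},"grip_force":{"type":"number"}},"required":["moves"]}

```bash
mkdir -p pics; ls; python3 - <<'E'
from plant import *
import cv2,numpy as np
for n in("scene","top"):
    cv2.imwrite(f"pics/{n}0.png",read_camera(n)[:,:,::-1]); print(n,camera_params(n))
print(camera_params("wrist")); print(get_state())
E
```

```text
pics
scene {'fx': 488.76658049882553, 'fy': 488.76658049882553, 'cx': 314.10115647700627, 'cy': 239.80485020623468, 'rvec': array([ 0.59498876,  2.57742386, -1.27383147]), 'tvec': array([ 0.40441044, -0.06701032,  1.29340751])}
top {'fx': 515.8058408350255, 'fy': 515.8058408350255, 'cx': 323.63061158867293, 'cy': 238.2768071663019, 'rvec': array([ 2.09952377, -2.15662671,  0.1862904 ]), 'tvec': array([0.05936951, 0.4874959 , 1.08747597])}
{'fx': 365.8432046829205, 'fy': 365.8432046829205, 'cx': 320.3468377053005, 'cy': 240.94744356133987, 'tool_from_camera': array([[-3.09205625e-04, -9.52079231e-01, -3.05851340e-01,
         7.86024304e-02],
       [ 9.99999794e-01, -1.22161213e-04, -6.30693354e-04,
        -8.86672592e-04],
       [ 5.63106873e-04, -3.05851472e-01,  9.52079072e-01,
        -1.43746204e-01],
       [ 0.00000000e+00,  0.00000000e+00,  0.00000000e+00,
         1.00000000e+00]])}
{'time': 0.1, 'qpos': array([-1.35398514e+00,  2.87151623e-01,  1.57802943e+00, -6.10338196e-06,
        1.27858429e+00, -1.50036870e-01]), 'dq': array([-0.00023984, -0.0009554 , -0.00151721, -0.00023469,  0.00016032,
       -0.00095328]), 'joint_efforts': array([ 6.10716379e-04, -4.07296085e+01, -2.93700528e+01, -1.34604088e-04,
        3.39874954e-03,  5.93367275e-06]), 'eef_pos': array([ 0.24198036, -0.62950367,  0.23003641]), 'tcp_rot': array([ 9.83224183e-01,  1.82397986e-01, -3.91830564e-05, -1.08564445e-03]), 'contact_force': array([ 0.0089916 ,  0.31896241, -0.49776824]), 'wrist_torque': array([-0.02275792, -0.0192702 , -0.02058386]), 'finger_force': 0.0, 'opening': 1.0001670630761732}
```

View pics/top0.png

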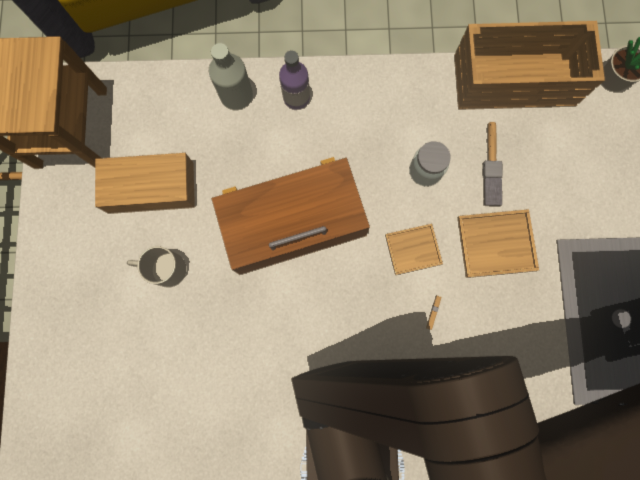

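View pics/scene0.png

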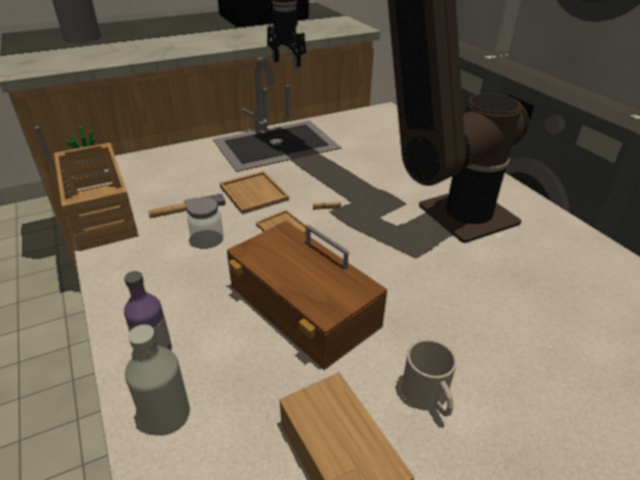

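Top view: box with its lid's corners near (213,196), (348,160), (368,229), (233,270), handle from (271,244) to (326,231), larger tray (459,214)-(538,272). I'll take a crop for accuracy.

```bash
cat > h.py <<'E'
import numpy as np,cv2
from scipy.spatial.transform import Rotation as R
from plant import *
def back(name,uv,z):
    c=camera_params(name);M=R.from_rotvec(c["rvec"]).as_matrix();o=-M.T@c["tvec"]
    d=M.T@np.array([(uv[0]-c["cx"])/c["fx"],(uv[1]-c["cy"])/c["fy"],1]);return o+d*(z-o[2])/d[2]
def proj(name,P):
    c=camera_params(name);K=np.array([[c["fx"],0,c["cx"]],[0,c["fy"],c["cy"]],[0,0,1.]])
    return cv2.projectPoints(np.array(P,float).reshape(-1,3),c["rvec"],c["tvec"],K,None)[0].reshape(-1,2)
def tool(s=None):
    s=s or get_state();return s["eef_pos"],R.from_quat(s["tcp_rot"])
E
python3 - <<'E'
from h import *
for uv in[(213,196),(348,160),(368,229),(233,270)]:print("lid",back("top",uv,.1035).round(4))
for uv in[(271,244),(326,231)]:print("handle",back("top",uv,.1435).round(4))
for uv in[(459,214),(529,210),(538,271),(467,276)]:print("tray",back("top",uv,.016).round(4))
for n,uv in dict(jar=(433,153),mug=(158,262),peg=(434,312),tissue=(143,170)).items():print(n,back("top",uv,dict(jar=.1,mug=.09,peg=.01,tissue=.07)[n]).round(3))
im=cv2.imread("pics/top0.png")[140:290,200:400]
cv2.imwrite("pics/c.png",cv2.resize(im,None,fx=4,fy=4,interpolation=cv2.INTER_CUBIC))
E
```

```text
lid [0.5749 0.2768 0.1035]
lid [ 0.6461 -0.0101  0.1035]
lid [ 0.4952 -0.0464  0.1035]
lid [0.4171 0.234  0.1035]
handle [0.4623 0.1514 0.1435]
handle [0.4857 0.0412 0.1435]
tray [ 0.5412 -0.2613  0.016 ]
tray [ 0.5461 -0.4203  0.016 ]
tray [ 0.4072 -0.4268  0.016 ]
tray [ 0.4003 -0.2688  0.016 ]
jar [ 0.658 -0.193  0.1  ]
mug [0.44  0.393 0.09 ]
peg [ 0.324 -0.192  0.01 ]
tissue [0.647 0.439 0.07 ]
```

View pics/c.png

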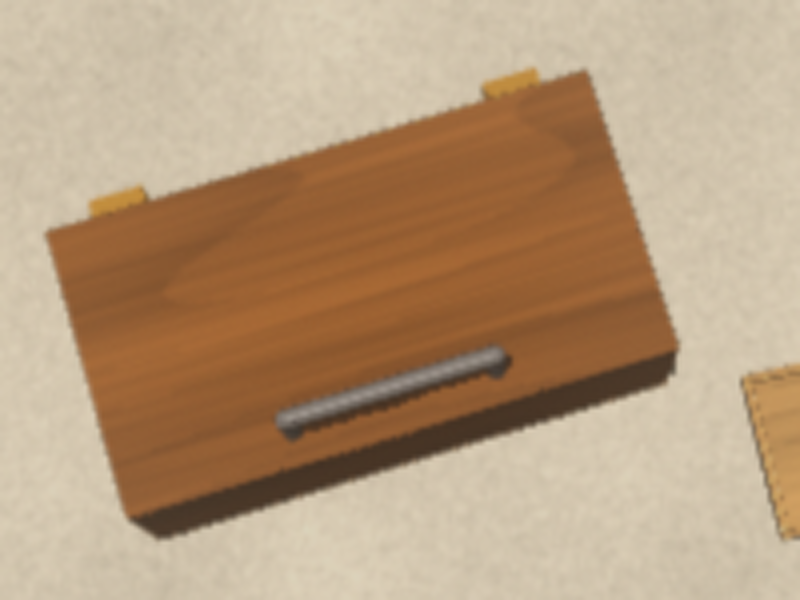

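Crop: lid corners (crop px) (47,231), (588,71), (678,347), (130,516); bar ends (278,420), (508,358). Now fit the pose and plan the approach.

```bash
cat >> h.py <<'E'
def go(target,psi,n=10,s=None):
    "print shift in current tool axes and turn about tool z to reach target (tool down)"
    p,r=tool(s);Rt=R.from_matrix(np.array([[np.cos(psi),np.sin(psi),0],[np.sin(psi),-np.cos(psi),0],[0,0,-1]]).T)
    print("pos",p.round(4),"total",r.inv().apply(np.array(target)-p).round(4),"row/%d"%n,(r.inv().apply(np.array(target)-p)/n).round(4),"turn",(r.inv()*Rt).as_rotvec().round(3))
E
python3 - <<'E'
from h import *
from scipy.optimize import least_squares
c=lambda u,v:((u+.5)/4-.5+200,(v+.5)/4-.5+140)
uv=np.array([c(*q) for q in[(47,231),(588,71),(678,347),(130,516),(278,420),(508,358)]])
B=np.array([[80,150,103.5],[80,-150,103.5],[-80,-150,103.5],[-80,150,103.5],[-62,55,143.5],[-62,-55,143.5]])/1e3
T=lambda p,b:R.from_euler("z",p[2]).apply(b)+[p[0],p[1],0]
s=least_squares(lambda p:(proj("top",T(p,B))-uv).ravel(),[.53,.11,.24])
print(s.x,s.fun.round(1)); np.save("box.npy",s.x)
h=T(s.x,np.array([[-62,0,143.5],[-12,72,6],[-12,-72,6],[80,0,95.5]])/1e3);print(h.round(4))
go([.475,-.345,.231],1.81); 
E
```

```text
[0.53582758 0.11465393 0.27272013] [-0.2 -0.2  0.4 -0.6  1.2  0.7 -0.9  0.8  2.1 -0.1 -2.6 -0.7]
[[0.4761 0.098  0.1435]
 [0.5049 0.1808 0.006 ]
 [0.5437 0.0421 0.006 ]
 [0.6129 0.1362 0.0955]]
pos [ 0.242  -0.6295  0.23  ] total [ 0.3196 -0.182  -0.0005] row/10 [ 0.032  -0.0182 -0.    ] turn [-0.002 -0.002 -1.443]
```

Emit:
{"name": "move_arm", "arguments": {"moves": [[1,[0.032,-0.018,0],[0,0,0]],[1,[0.032,-0.018,0],[0,0,0]],[1,[0.032,-0.018,0],[0,0,0]],[1,[0.032,-0.018,0],[0,0,0]],[1,[0.032,-0.018,0],[0,0,0]],[1,[0.032,-0.018,0],[0,0,0]],[1,[0.032,-0.018,0],[0,0,0]],[1,[0.032,-0.018,0],[0,0,0]],[1,[0.032,-0.018,0],[0,0,0]],[1,[0.032,-0.018,0],[0,0,0]]], "grip_force": 40}}

```text
time: 0.93
eef_pos: [0.4769, -0.3455, 0.2308]
tcp_rot: [0.983, 0.182, -0.0, -0.0]
contact_force: [-0.5, -0.2, 0.0]
opening: 1.0
finger_force: 0.0
```

Emit:
{"name": "move_arm", "arguments": {"moves": [[1,[0,0,0],[0,0,-0.123]],[1,[0,0,0],[0,0,-0.123]],[1,[0,0,0],[0,0,-0.123]],[1,[0,0,0],[0,0,-0.123]],[1,[0,0,0],[0,0,-0.123]],[1,[0,0,0],[0,0,-0.123]],[1,[0,0,0],[0,0,-0.123]],[1,[0,0,0],[0,0,-0.123]],[1,[0,0,0],[0,0,-0.123]],[1,[0,0,0],[0,0,-0.123]]]}}

```text
time: 1.77
eef_pos: [0.476, -0.347, 0.2306]
tcp_rot: [0.696, 0.718, 0.0, -0.001]
contact_force: [-0.1, 0.8, -0.7]
opening: 1.0
finger_force: 0.0
```

```bash
python3 -c "
from h import *
go([.476,.098,.23],1.844,11)"
```

```text
pos [ 0.476  -0.347   0.2306] total [0.4448 0.0143 0.001 ] row/11 [0.0404 0.0013 0.0001] turn [-0.001 -0.001 -0.241]
```

Emit:
{"name": "move_arm", "arguments": {"moves": [[1,[0.0415,0.0013,0],[0,0,0]],[1,[0.0415,0.0013,0],[0,0,0]],[1,[0.0415,0.0013,0],[0,0,0]],[1,[0.0415,0.0013,0],[0,0,0]],[1,[0.0415,0.0013,0],[0,0,0]],[1,[0.0415,0.0013,0],[0,0,0]],[1,[0.0415,0.0013,0],[0,0,0]],[1,[0.0415,0.0013,0],[0,0,0]],[1,[0.0415,0.0013,0],[0,0,-0.12]],[1,[0.0415,0.0063,0],[0,0,-0.12]]]}}

```text
time: 2.6
eef_pos: [0.4777, 0.0701, 0.2311]
tcp_rot: [0.605, 0.796, -0.0, -0.0]
contact_force: [0.6, -0.6, 0.6]
opening: 0.999
finger_force: 0.0
```

```bash
python3 - <<'E'
from h import *
import time
s=get_state();np.save("s.npy",np.r_[s["eef_pos"],s["tcp_rot"]])
cv2.imwrite("pics/w1.png",read_camera("wrist")[:,:,::-1]); go([.476,.098,.1245],1.844)
E
```

```text
pos [0.4769 0.0766 0.2311] total [0.0202 0.0049 0.1067] row/10 [0.002  0.0005 0.0107] turn [ 0.001 -0.006  0.009]
```

View pics/w1.png

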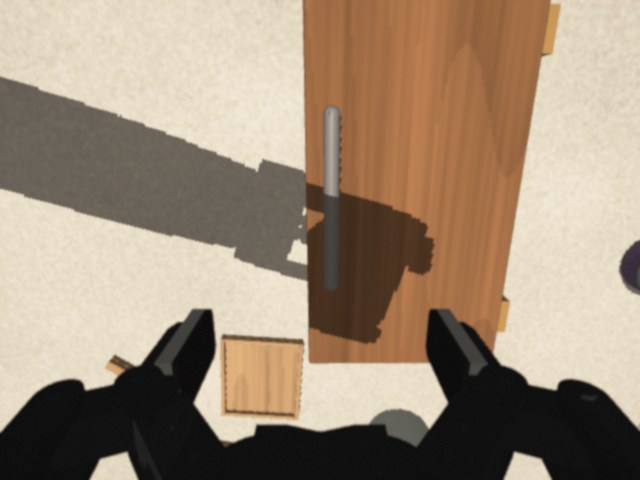

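Wrist view: the bar runs vertically from (332,108) to (331,288), well aligned with the tool.

```bash
cat >> h.py <<'E'
def wback(s,uv,z):
    c=camera_params("wrist");T=c["tool_from_camera"];r=R.from_quat(s[3:])
    o=s[:3]+r.apply(T[:3,3]);d=r.apply(T[:3,:3]@np.array([(uv[0]-c["cx"])/c["fx"],(uv[1]-c["cy"])/c["fy"],1]));return o+d*(z-o[2])/d[2]
E
python3 - <<'E'
from h import *
s=get_state();s=np.r_[s["eef_pos"],s["tcp_rot"]]
a,b=[wback(s,q,.1435) for q in[(332,108),(331,288)]]
m=(a+b)/2;print(a,b,m,np.linalg.norm(a-b),np.arctan2(*(a-b)[[1,0]]))
for q in [(305,0),(309,362),(495,362)]:print(wback(s,q,.1035).round(4))
go([m[0],m[1],.1245],1.844)
E
```

```text
[0.45916932 0.16380781 0.1435    ] [0.49216031 0.05131343 0.1435    ] [0.47566482 0.10756062 0.1435    ] 0.11723220979319746 1.856065491131829
[0.4244 0.2237 0.1035]
[ 0.5003 -0.0388  0.1035]
[0.6559 0.006  0.1035]
pos [0.4769 0.0766 0.2311] total [0.0294 0.0073 0.1067] row/10 [0.0029 0.0007 0.0107] turn [ 0.001 -0.006  0.009]
```

Emit:
{"name": "move_arm", "arguments": {"moves": [[1,[0.0024,0.0006,0.0107],[0,0,0]],[1,[0.0024,0.0006,0.0107],[0,0,0]],[1,[0.0024,0.0006,0.0107],[0,0,0]],[1,[0.0024,0.0006,0.0107],[0,0,0]],[1,[0.0024,0.0006,0.0107],[0,0,0]],[1,[0.0024,0.0006,0.0107],[0,0,0]],[1,[0.0024,0.0006,0.0107],[0,0,0]],[1,[0.0024,0.0006,0.0107],[0,0,0]],[1,[0.0024,0.0006,0.0107],[0,0,0]],[1,[0.0024,0.0006,0.0107],[0,0,0]]]}}

```text
time: 3.48
eef_pos: [0.4779, 0.0929, 0.1233]
tcp_rot: [0.607, 0.795, -0.0, -0.0]
contact_force: [-0.1, 0.4, -0.2]
opening: 1.003
finger_force: 0.0
```

Emit:
{"name": "move_arm", "arguments": {"moves": [[0,[0,0,0],[0,0,0]],[0,[0,0,0],[0,0,0]],[0,[0,0,0],[0,0,0]],[0,[0,0,0],[0,0,0]],[0,[0,0,0],[0,0,0]],[0,[0,0,0],[0,0,0]],[0,[0,0,0],[0,0,0]],[0,[0,0,0],[0,0,0]],[0,[0,0,0],[0,0,0]],[0,[0,0,0],[0,0,0]]], "grip_force": 40}}

```text
time: 4.32
eef_pos: [0.4784, 0.0928, 0.125]
tcp_rot: [0.607, 0.795, 0.0, 0.001]
contact_force: [0.2, -0.1, 3.9]
opening: 0.1
finger_force: 39.2
```

```bash
python3 - <<'E'
from h import *
s=get_state();print(s["contact_force"],s["wrist_torque"],s["finger_force"],s["opening"]);p,r=tool(s);print(p)
yaw=np.load("box.npy")[2]
# arc in box axes: x fwd, z up ; tool y axis
print("tool y in world",r.apply([0,1,0]),"box x",np.cos(yaw),np.sin(yaw))
a=np.r_[0:1.72:21j];x=-.142*np.cos(a)+.048*np.sin(a);z=.142*np.sin(a)+.048*np.cos(a)
print(np.c_[a[1:],np.diff(x),np.diff(z)].round(4))
E
```

```text
[ 0.15525287 -0.10956897  3.93331745] [-0.01328304  0.05653658  0.08785542] 39.186716079711914 0.09988341851577703
[0.4784098  0.09275044 0.12501837]
tool y in world [0.96477205 0.26308488 0.00111632] box x 0.9630417864092438 0.2693520329043247
[[ 8.600e-02  4.600e-03  1.200e-02]
 [ 1.720e-01  5.700e-03  1.160e-02]
 [ 2.580e-01  6.600e-03  1.100e-02]
 [ 3.440e-01  7.600e-03  1.040e-02]
 [ 4.300e-01  8.400e-03  9.700e-03]
 [ 5.160e-01  9.200e-03  9.000e-03]
 [ 6.020e-01  1.000e-02  8.200e-03]
 [ 6.880e-01  1.060e-02  7.300e-03]
 [ 7.740e-01  1.120e-02  6.300e-03]
 [ 8.600e-01  1.170e-02  5.300e-03]
 [ 9.460e-01  1.210e-02  4.300e-03]
 [ 1.032e+00  1.250e-02  3.300e-03]
 [ 1.118e+00  1.270e-02  2.200e-03]
 [ 1.204e+00  1.280e-02  1.100e-03]
 [ 1.290e+00  1.290e-02 -0.000e+00]
 [ 1.376e+00  1.280e-02 -1.100e-03]
 [ 1.462e+00  1.270e-02 -2.200e-03]
 [ 1.548e+00  1.250e-02 -3.300e-03]
 [ 1.634e+00  1.210e-02 -4.400e-03]
 [ 1.720e+00  1.170e-02 -5.400e-03]]
```

Emit:
{"name": "move_arm", "arguments": {"moves": [[0,[0,0.0046,-0.012],[0,0,0]],[0,[0,0.0057,-0.0116],[0,0,0]],[0,[0,0.0066,-0.011],[0,0,0]],[0,[0,0.0076,-0.0104],[0,0,0]],[0,[0,0.0084,-0.0097],[0,0,0]],[0,[0,0.0092,-0.009],[0,0,0]],[0,[0,0.01,-0.0082],[0,0,0]],[0,[0,0.0106,-0.0073],[0,0,0]],[0,[0,0.0112,-0.0063],[0,0,0]],[0,[0,0.0117,-0.0053],[0,0,0]]]}}

```text
time: 5.15
eef_pos: [0.5599, 0.1158, 0.2186]
tcp_rot: [0.607, 0.795, -0.001, -0.002]
contact_force: [-6.9, -0.3, 7.6]
opening: 0.095
finger_force: 40.1
```

```bash
python3 - <<'E'
from h import *
s=get_state();print(s["contact_force"],s["wrist_torque"],s["finger_force"],s["opening"],s["eef_pos"],(s["eef_pos"]-[.4784,.0928,.125]))
E
```

```text
[-6.87227704 -0.30938167  7.64428161] [-0.06921043  1.26294805  0.08106866] 40.111629366874695 0.095385824779522 [0.55986975 0.11577915 0.21863166] [0.08146975 0.02297915 0.09363166]
```

Emit:
{"name": "move_arm", "arguments": {"moves": [[0,[0,0.0121,-0.0043],[0,0,0]],[0,[0,0.0125,-0.0033],[0,0,0]],[0,[0,0.0127,-0.0022],[0,0,0]],[0,[0,0.0128,-0.0011],[0,0,0]],[0,[0,0.0129,0],[0,0,0]],[0,[0,0.0128,0.0011],[0,0,0]],[0,[0,0.0127,0.0022],[0,0,0]],[0,[0,0.0125,0.0033],[0,0,0]],[0,[0,0.0121,0.0044],[0,0,0]],[0,[0,0.0117,0.0054],[0,0,0]]]}}

```text
time: 5.98
eef_pos: [0.6811, 0.1498, 0.2114]
tcp_rot: [0.607, 0.795, 0.0, -0.001]
contact_force: [-1.7, 2.1, 1.1]
opening: 0.1
finger_force: 41.7
```

```bash
python3 - <<'E'
from h import *
s=get_state();print(s["contact_force"],s["wrist_torque"],s["finger_force"],s["opening"],s["eef_pos"],(s["eef_pos"]-[.4784,.0928,.125]))
cv2.imwrite("pics/s1.png",read_camera("scene")[:,:,::-1])
E
```

```text
[-1.72746197  2.10079013  1.08714976] [0.25016222 0.65833013 0.15139582] 41.72929108142853 0.09953382832069903 [0.68113013 0.14982263 0.211421  ] [0.20273013 0.05702263 0.086421  ]
```

View pics/s1.png

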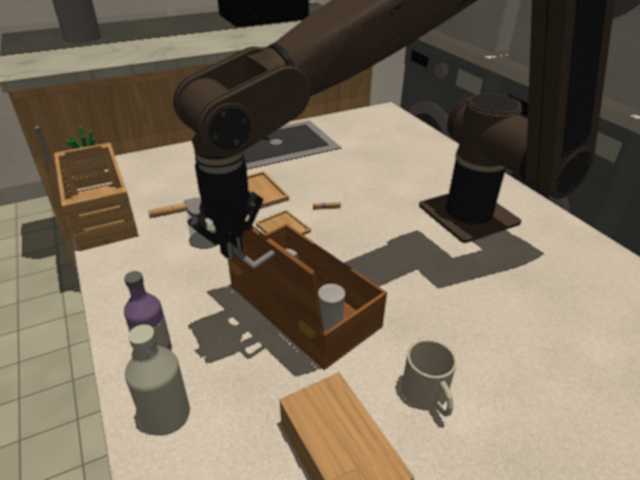

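The picture shows the lid upright past vertical with the bar in the fingers, the left tin visible at (330,300). A bit more, then release and lift.

Emit:
{"name": "move_arm", "arguments": {"moves": [[0,[0,0.004,0.002],[0,0,0]],[0,[0,0.002,0.001],[0,0,0]],[0,[0,0,0],[0,0,0]],[0.3,[0,0,0],[0,0,0]],[0.3,[0,0,0],[0,0,0]],[0.3,[0,0,0],[0,0,0]],[0.3,[0,0,-0.015],[0,0,0]],[0.3,[0,0,-0.03],[0,0,0]],[0.3,[0,0,-0.035],[0,0,0]],[0.3,[0,0,-0.035],[0,0,0]]]}}

```text
time: 6.87
eef_pos: [0.6863, 0.1491, 0.3228]
tcp_rot: [0.607, 0.794, -0.001, -0.0]
contact_force: [0.8, -0.2, 0.5]
opening: 0.302
finger_force: 0.0
```

```bash
python3 - <<'E'
from h import *
s=get_state();print(s["contact_force"],s["opening"])
for n in("scene","top"):cv2.imwrite(f"pics/{n}2.png",read_camera(n)[:,:,::-1])
go([.5049,.1808,.32],1.844,5)
E
```

```text
[ 0.84186572 -0.18430993  0.51991752] 0.3020629526072607
pos [0.6895 0.1495 0.3326] total [ 0.0788 -0.1701  0.0097] row/5 [ 0.0158 -0.034   0.0019] turn [ 0.015  0.004 -0.008]
```

View pics/scene2.png

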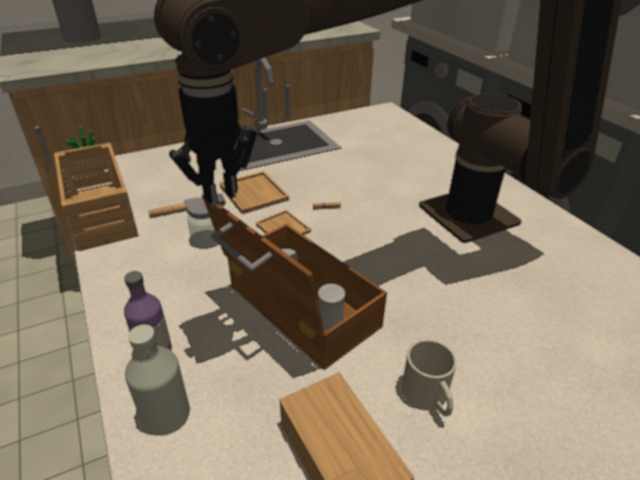

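Lid leans back open, gripper clear above it; left tin's cap at (331,293). Moving above the left tin.

Emit:
{"name": "move_arm", "arguments": {"moves": [[0.8,[0.013,-0.0285,0],[0,0,0]],[0.8,[0.013,-0.0285,0],[0,0,0]],[0.8,[0.013,-0.0285,0],[0,0,0]],[0.8,[0.013,-0.0285,0],[0,0,0]],[0.8,[0.013,-0.0285,0.02],[0,0,0]],[0.8,[0.013,-0.0285,0.04],[0,0,0]],[0.8,[0,0,0.04],[0,0,0]],[0.8,[0,0,0],[0,0,0]],[0.8,[0,0,0],[0,0,0]],[0.8,[0,0,0],[0,0,0]]]}}

```text
time: 7.8
eef_pos: [0.5085, 0.1789, 0.2313]
tcp_rot: [0.607, 0.794, 0.001, 0.001]
contact_force: [0.9, -0.2, 0.9]
opening: 0.801
finger_force: 0.0
```

```bash
python3 - <<'E'
from h import *
s=get_state();np.save("s.npy",np.r_[s["eef_pos"],s["tcp_rot"]]);print(s["eef_pos"],s["opening"])
cv2.imwrite("pics/w3.png",read_camera("wrist")[:,:,::-1])
E
```

```text
[0.50847737 0.17891665 0.23129213] 0.8008340717343512
```

View pics/w3.png

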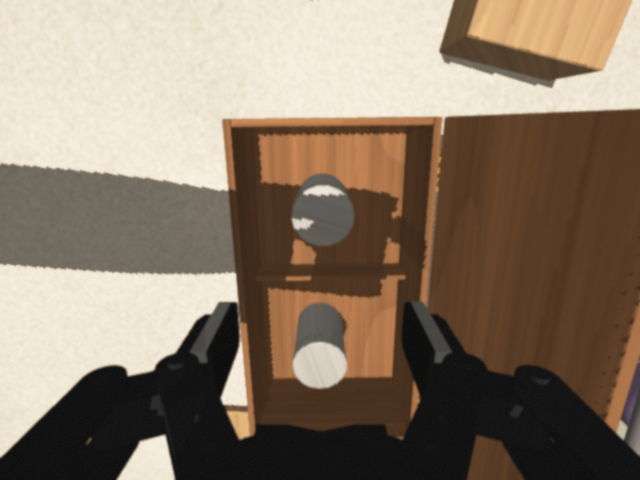

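Left tin's cap centred about (323,215), right tin's about (320,365), box interior and lid at the right of it.

```bash
python3 - <<'E'
from h import *
s=np.load("s.npy")
for q in[(323,215),(320,365)]:print(wback(s,q,.086).round(4))
for q in[(223,120),(441,118)]:print("far-left rim corners",wback(s,q,.095).round(4))
L=wback(s,(323,215),.086);go([L[0],L[1],.037],1.848,10)
E
```

```text
[0.5089 0.1879 0.086 ]
[0.5441 0.0487 0.086 ]
far-left rim corners [0.4194 0.2394 0.095 ]
far-left rim corners [0.5718 0.2822 0.095 ]
pos [0.5092 0.179  0.2322] total [0.0088 0.0011 0.1952] row/10 [0.0009 0.0001 0.0195] turn [ 0.005  0.001 -0.012]
```

Emit:
{"name": "move_arm", "arguments": {"moves": [[0.8,[0.0008,0,0.0195],[0,0,-0.001]],[0.8,[0.0008,0,0.0195],[0,0,-0.001]],[0.8,[0.0008,0,0.0195],[0,0,-0.001]],[0.8,[0.0008,0,0.0195],[0,0,-0.001]],[0.8,[0.0008,0,0.0195],[0,0,-0.001]],[0.8,[0.0008,0,0.0195],[0,0,-0.001]],[0.8,[0.0008,0,0.0195],[0,0,-0.001]],[0.8,[0.0008,0,0.0195],[0,0,-0.001]],[0.8,[0.0008,0,0.0195],[0,0,-0.001]],[0.8,[0.0008,0,0.0195],[0,0,-0.001]]]}}

```text
time: 8.68
eef_pos: [0.5088, 0.1871, 0.0362]
tcp_rot: [0.603, 0.797, 0.002, 0.002]
contact_force: [4.3, 1.6, 2.3]
opening: 0.807
finger_force: 0.0
```

Emit:
{"name": "move_arm", "arguments": {"moves": [[0.8,[0,0,0],[0,0,0]],[0.3,[0,0,0],[0,0,0]],[0.3,[0,0,0],[0,0,0]],[0.3,[0,0,0],[0,0,0]],[0.3,[0,0,0],[0,0,0]],[0.3,[0,0,0],[0,0,0]],[0.3,[0,0,0],[0,0,0]],[0.3,[0,0,0],[0,0,0]],[0.3,[0,0,0],[0,0,0]],[0.3,[0,0,0],[0,0,0]]], "grip_force": 50}}

```text
time: 9.52
eef_pos: [0.5075, 0.187, 0.0363]
tcp_rot: [0.603, 0.798, 0.002, 0.003]
contact_force: [3.8, -1.2, 5.7]
opening: 0.583
finger_force: 52.2
```

```bash
python3 - <<'E'
from h import *
s=get_state();print(s["contact_force"],s["wrist_torque"],s["opening"],s["finger_force"],s["eef_pos"])
E
```

```text
[ 3.84633509 -1.2162232   5.66078319] [-0.05934447 -0.557369    0.03014293] 0.5825683312402689 52.237045392394066 [0.50753015 0.18702685 0.03627693]
```

Emit:
{"name": "move_arm", "arguments": {"moves": [[0.3,[0,0,-0.01],[0,0,0]],[0.3,[0,0,-0.02],[0,0,0]],[0.3,[0,0,-0.025],[0,0,0]],[0.3,[0,0,-0.025],[0,0,0]],[0.3,[0,0,-0.025],[0,0,0]],[0.3,[0,0,-0.02],[0,0,0]],[0.3,[0,0,-0.005],[0,0,0]],[0.3,[0,0,0],[0,0,0]],[0.3,[0,0,0],[0,0,0]],[0.3,[0,0,0],[0,0,0]]]}}

```text
time: 10.35
eef_pos: [0.5028, 0.1865, 0.1613]
tcp_rot: [0.603, 0.798, -0.002, -0.002]
contact_force: [-0.1, -0.0, -2.9]
opening: 0.587
finger_force: 52.4
```

Emit:
{"name": "move_arm", "arguments": {"moves": [[0.3,[0,0,0],[0,0,0]],[0.3,[0,0,0],[0,0,0]],[0.3,[0,0,0],[0,0,0]],[0.3,[0,0,0],[0,0,0]],[0.3,[0,0,0],[0,0,0]],[0.3,[0,0,0],[0,0,0]],[0.3,[0,0,0],[0,0,0]],[0.3,[0,0,0],[0,0,0]],[0.3,[0,0,0],[0,0,0]],[0.3,[0,0,0],[0,0,0]]]}}

```text
time: 11.18
eef_pos: [0.5047, 0.1868, 0.1639]
tcp_rot: [0.603, 0.798, 0.0, 0.0]
contact_force: [-0.3, -0.7, -2.3]
opening: 0.584
finger_force: 52.4
```

```bash
python3 - <<'E'
from h import *
f=[]
for i in range(6):
    s=get_state();f.append(np.r_[s["contact_force"],s["joint_efforts"][1:3]]);im=read_camera("wrist")
cv2.imwrite("pics/w4.png",im[:,:,::-1])
print(np.mean(f,0),np.std(f,0),s["wrist_torque"],s["opening"],s["finger_force"],s["eef_pos"],s["tcp_rot"])
E
```

```text
[ -0.34496838  -0.04255797  -2.48004649 -30.65601051 -28.51715684] [0.45838483 0.38800417 0.29064219 0.00377461 0.00054269] [-0.02153789 -0.03020818  0.01424714] 0.5836994122329807 52.44819603860378 [0.50464896 0.1867697  0.16384138] [6.03131347e-01 7.97641886e-01 1.28240812e-05 1.18152520e-05]
```

View pics/w4.png

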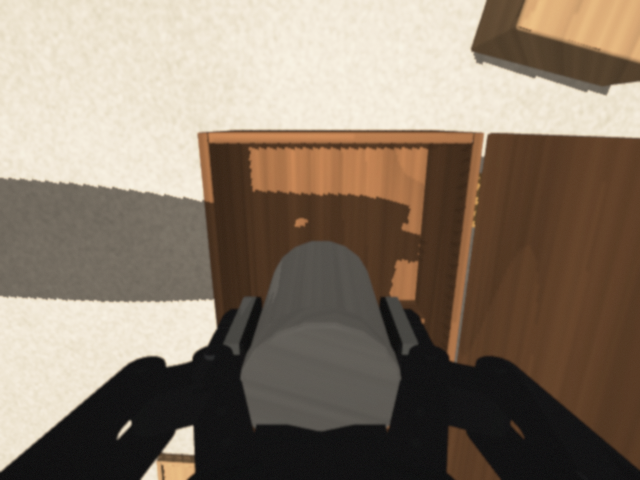

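The left tin is held upright above the box and weighs about 0.25 kg (light). Set it back.

Emit:
{"name": "move_arm", "arguments": {"moves": [[0.3,[0,0,0.01],[0,0,0]],[0.3,[0,0,0.02],[0,0,0]],[0.3,[0,0,0.025],[0,0,0]],[0.3,[0,0,0.025],[0,0,0]],[0.3,[0,0,0.02],[0,0,0]],[0.3,[0,0,0.015],[0,0,0]],[0.3,[0,0,0.01],[0,0,0]],[0.3,[0,0,0.004],[0,0,0]],[0.3,[0,0,0],[0,0,0]],[0.3,[0,0,0],[0,0,0]]]}}

```text
time: 12.32
eef_pos: [0.5049, 0.1869, 0.0357]
tcp_rot: [0.603, 0.798, -0.0, -0.0]
contact_force: [-3.4, -1.1, 5.0]
opening: 0.58
finger_force: 52.9
```

```bash
python3 - <<'E'
from h import *
s=get_state();print(s["contact_force"],s["wrist_torque"],s["finger_force"],s["eef_pos"])
E
```

```text
[-3.43641731 -1.06553837  4.97689403] [-0.13322241  0.67186923  0.02764381] 52.88386691361666 [0.50489121 0.18685416 0.03574258]
```

Standing on the floor (upward force). Open and go up, then over to the right tin.

Emit:
{"name": "move_arm", "arguments": {"moves": [[0.8,[0,0,0],[0,0,0]],[0.8,[0,0,0],[0,0,0]],[0.8,[0,0,0],[0,0,0]],[0.8,[0,0,0],[0,0,0]],[0.8,[0,0,-0.01],[0,0,0]],[0.8,[0,0,-0.03],[0,0,0]],[0.8,[0,0,-0.04],[0,0,0]],[0.8,[0,0,-0.04],[0,0,0]],[0.8,[0,0,-0.03],[0,0,0]],[0.8,[0,0,0],[0,0,0]]]}}

```text
time: 13.15
eef_pos: [0.5095, 0.1877, 0.1938]
tcp_rot: [0.603, 0.798, 0.006, 0.006]
contact_force: [0.9, -0.6, 0.9]
opening: 0.799
finger_force: 0.0
```

```bash
python3 - <<'E'
from h import *
s=get_state();print(s["contact_force"],s["eef_pos"])
go([.5441,.0475,.186],1.848,5)
E
```

```text
[ 0.85613371 -0.60659759  0.86815528] [0.50950374 0.18770303 0.19382378]
pos [0.5095 0.1877 0.1938] total [-0.1443 -0.0051  0.008 ] row/5 [-0.0289 -0.001   0.0016] turn [ 0.016  0.002 -0.001]
```

Emit:
{"name": "move_arm", "arguments": {"moves": [[0.8,[-0.01,0,0],[0,0,0]],[0.8,[-0.025,0,0],[0,0,0]],[0.8,[-0.035,0,0],[0,0,0]],[0.8,[-0.035,0,0],[0,0,0]],[0.8,[-0.028,0,0],[0,0,0]],[0.8,[-0.011,0,0],[0,0,0]],[0.8,[0,0,0],[0,0,0]],[0.8,[0,0,0],[0,0,0]],[0.8,[0,0,0],[0,0,0]],[0.8,[0,0,0],[0,0,0]]]}}

```text
time: 13.98
eef_pos: [0.5433, 0.0495, 0.1843]
tcp_rot: [0.602, 0.798, -0.0, -0.001]
contact_force: [-0.3, -0.6, -0.8]
opening: 0.798
finger_force: 0.0
```

```bash
python3 - <<'E'
from h import *
s=get_state();np.save("s.npy",np.r_[s["eef_pos"],s["tcp_rot"]]);print(s["eef_pos"])
cv2.imwrite("pics/w5.png",read_camera("wrist")[:,:,::-1])
go([.5441,.0475,.037],1.848,10)
E
```

```text
[0.54329094 0.04949932 0.18430801]
pos [0.5434 0.0495 0.1845] total [-0.0022  0.0002  0.1475] row/10 [-0.0002  0.      0.0147] turn [-0.001 -0.     0.001]
```

View pics/w5.png

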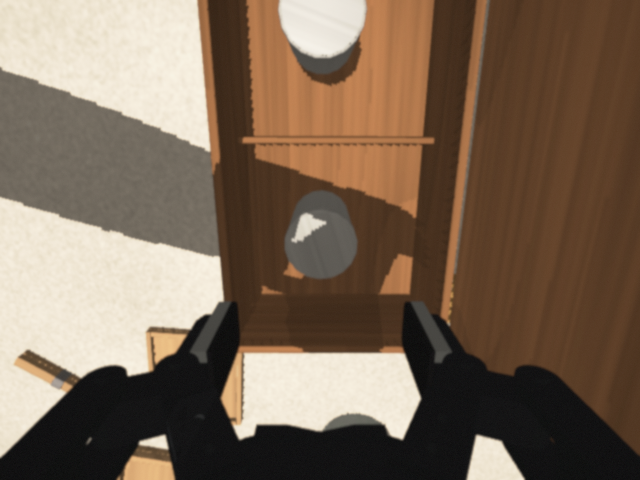

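Left tin stands in its compartment (cap at 322,15); right cap's centre at (321,243).

```bash
python3 - <<'E'
from h import *
L=wback(np.load("s.npy"),(321,243),.086);print(L);go([L[0],L[1],.037],1.848)
E
```

```text
[0.54370031 0.0498375  0.086     ]
pos [0.5434 0.0495 0.1845] total [1.000e-04 4.000e-04 1.475e-01] row/10 [0.     0.     0.0147] turn [-0.001 -0.     0.001]
```

Emit:
{"name": "move_arm", "arguments": {"moves": [[0.8,[0,0,0.0075],[0,0,0]],[0.8,[0,0,0.02],[0,0,0]],[0.8,[0,0,0.02],[0,0,0]],[0.8,[0,0,0.02],[0,0,0]],[0.8,[0,0,0.02],[0,0,0]],[0.8,[0,0,0.02],[0,0,0]],[0.8,[0,0,0.02],[0,0,0]],[0.8,[0,0,0.015],[0,0,0]],[0.8,[0,0,0.005],[0,0,0]],[0.8,[0,0,0],[0,0,0]]]}}

```text
time: 14.87
eef_pos: [0.5473, 0.049, 0.0383]
tcp_rot: [0.603, 0.798, 0.003, 0.003]
contact_force: [7.9, 1.2, -1.4]
opening: 0.802
finger_force: 0.0
```

Emit:
{"name": "move_arm", "arguments": {"moves": [[0.3,[0,0,0],[0,0,0]],[0.3,[0,0,0],[0,0,0]],[0.3,[0,0,0],[0,0,0]],[0.3,[0,0,0],[0,0,0]],[0.3,[0,0,0],[0,0,0]],[0.3,[0,0,0],[0,0,0]],[0.3,[0,0,0],[0,0,0]],[0.3,[0,0,0],[0,0,0]],[0.3,[0,0,0],[0,0,0]],[0.3,[0,0,0],[0,0,0]]], "grip_force": 60}}

```text
time: 15.7
eef_pos: [0.5436, 0.0486, 0.0373]
tcp_rot: [0.603, 0.798, 0.0, -0.001]
contact_force: [-2.2, 4.7, 4.1]
opening: 0.565
finger_force: 63.6
```

Emit:
{"name": "move_arm", "arguments": {"moves": [[0.3,[0,0,-0.01],[0,0,0]],[0.3,[0,0,-0.02],[0,0,0]],[0.3,[0,0,-0.025],[0,0,0]],[0.3,[0,0,-0.025],[0,0,0]],[0.3,[0,0,-0.025],[0,0,0]],[0.3,[0,0,-0.025],[0,0,0]],[0.3,[0,0,-0.02],[0,0,0]],[0.3,[0,0,-0.01],[0,0,0]],[0.3,[0,0,0],[0,0,0]],[0.3,[0,0,0],[0,0,0]]]}}

```text
time: 16.53
eef_pos: [0.5431, 0.0479, 0.1961]
tcp_rot: [0.603, 0.798, -0.001, -0.001]
contact_force: [-0.4, -0.3, -5.9]
opening: 0.564
finger_force: 63.7
```

Emit:
{"name": "move_arm", "arguments": {"moves": [[0.3,[0,0,0],[0,0,0]],[0.3,[0,0,0],[0,0,0]],[0.3,[0,0,0],[0,0,0]],[0.3,[0,0,0],[0,0,0]],[0.3,[0,0,0],[0,0,0]],[0.3,[0,0,0],[0,0,0]],[0.3,[0,0,0],[0,0,0]],[0.3,[0,0,0],[0,0,0]],[0.3,[0,0,0],[0,0,0]],[0.3,[0,0,0],[0,0,0]]]}}

```text
time: 17.37
eef_pos: [0.5439, 0.0482, 0.1974]
tcp_rot: [0.603, 0.798, 0.0, 0.0]
contact_force: [0.5, 0.8, -6.0]
opening: 0.565
finger_force: 63.7
```

```bash
python3 - <<'E'
from h import *
f=[]
for i in range(6):
    s=get_state();f.append(s["contact_force"]);im=read_camera("wrist")
print(np.mean(f,0),s["wrist_torque"],s["opening"],s["finger_force"])
go([.474,-.344,.22],1.848,11)
E
```

```text
[-0.36006989  0.14824121 -5.96799035] [-0.05499132 -0.00972779  0.00396262] 0.5605603025280095 63.69129515835084
pos [0.5439 0.0482 0.1974] total [-0.3583 -0.1741 -0.0226] row/11 [-0.0326 -0.0158 -0.0021] turn [ 0.     0.    -0.001]
```

Right tin ≈ 0.6 kg, the heavier; carry it over the large tray.

Emit:
{"name": "move_arm", "arguments": {"moves": [[0.3,[-0.01,-0.005,-0.003],[0,0,0]],[0.3,[-0.02,-0.01,-0.003],[0,0,0]],[0.3,[-0.028,-0.0135,-0.003],[0,0,0]],[0.3,[-0.028,-0.0135,0],[0,0,0]],[0.3,[-0.028,-0.0135,0],[0,0,0]],[0.3,[-0.028,-0.0135,0],[0,0,0]],[0.3,[-0.028,-0.0135,0],[0,0,0]],[0.3,[-0.028,-0.0135,0],[0,0,0]],[0.3,[-0.028,-0.0135,0],[0,0,0]],[0.3,[-0.028,-0.0135,0],[0,0,0]]]}}

```text
time: 18.5
eef_pos: [0.4939, -0.2318, 0.2067]
tcp_rot: [0.603, 0.798, -0.0, 0.0]
contact_force: [1.4, -0.3, -6.6]
opening: 0.56
finger_force: 63.5
```

Emit:
{"name": "move_arm", "arguments": {"moves": [[0.3,[-0.028,-0.0135,0],[0,0,0]],[0.3,[-0.028,-0.0135,0],[0,0,0]],[0.3,[-0.026,-0.0135,0],[0,0,0]],[0.3,[-0.014,-0.008,0],[0,0,0]],[0.3,[-0.008,-0.003,0],[0,0,0]],[0.3,[0,0,0],[0,0,0]],[0.3,[0,0,0],[0,0,0]],[0.3,[0,0,0],[0,0,0]],[0.3,[0,0,0],[0,0,0]],[0.3,[0,0,0],[0,0,0]]]}}

```text
time: 19.33
eef_pos: [0.474, -0.3425, 0.2063]
tcp_rot: [0.602, 0.798, 0.0, -0.0]
contact_force: [-0.2, 0.4, -5.4]
opening: 0.561
finger_force: 63.5
```

```bash
python3 - <<'E'
from h import *
go([.474,-.344,.205],1.848,1)
cv2.imwrite("pics/s9.png",read_camera("scene")[:,:,::-1])
E
```

```text
pos [ 0.474  -0.3425  0.2063] total [-0.0015 -0.0004  0.0013] row/1 [-0.0015 -0.0004  0.0013] turn [ 0.    -0.     0.001]
```

View pics/s9.png

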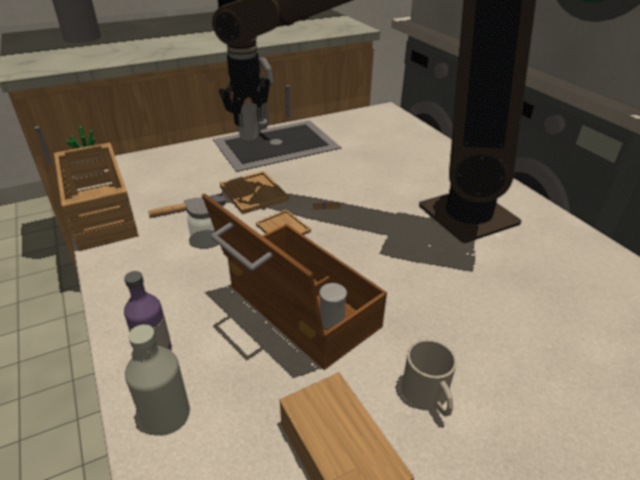

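The picture shows the lid open, the left tin standing at (331,303), and the heavy tin upright at (249,122) above the large tray. Handing in.

```bash
python3 -c "
from plant import *
print(sign_off())"
```

```text
the job is handed in; nothing more can be done
None
```

The job is handed in; the sign-off gave no verdict. The right tin is the heavier one (about 0.6 kg against 0.25 kg), held upright about 17 cm above the middle of the larger tray, with the lid open and the left tin back in its compartment.

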